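# Scoop used sample vials over to the wash tub

## Task

Pick the used sample vials out of the sorting tray, leaving the loose caps and the steel clip in it, and set them all on the flat scoop where it lies on its white board. Then lift the scoop by its handle, carry the whole load level to the wash tub, tip all the vials into the tub, and lay the scoop back flat on its board; keep the scoop level everywhere except over the tub. If a vial falls off on the way, put it back on; do not disturb the glassware at the back.

Things in the scene. Friction and masses are not known exactly. Their poses are not given: they have to be found in the camera images.
- scoop: flat dark-steel bench scoop, 0.22 kg. Origin: underside of its pan, at the pan's centre; z up. The pan is 130 mm long in x and 130 mm wide in y with a 4 mm floor; its nose (-x end, at x = -65 mm) is open; it has 4 mm thick side walls up to 22 mm high and a back wall up to 28 mm high at x = +63 mm. A straight black handle (20 mm wide in y, 20 mm high, z = 36 to 56 mm) runs in x from +65 to +140 mm; its root, at x = +65 to +75 mm, goes down to z = 14 mm
- scoop_grip (a point): centre of the free part of the scoop's handle, at (102, 0, 46) mm in the scoop's frame, the place to grip it (20 mm across y)
- scoop_mid (a point): middle of the scoop's whole length (205 mm with its handle), at (37.5, 0, 0) mm in the scoop's frame, on its underside
- mat: the scoop's fixed white board on the bench, 300 mm in x, 190 mm in y, 4 mm thick; origin at the centre of its underside, on the bench
- tray: fixed grey sorting tray, 290 mm in x, 180 mm in y, walls 5 mm thick and 30 mm high in all, floor 5 mm thick; origin at the centre of its underside. It may stand left or right of the board
- tub: fixed grey open wash tub on the other side of the board, 280 mm in x, 200 mm in y, walls 5 mm thick and 70 mm high in all, floor 5 mm thick; origin at the centre of its underside
- cap0: loose white flat screw cap, 36 mm diameter, 14 mm high, in the tray, to be left there; origin at the centre of its underside
- cap1: another such cap
- clip: small steel clip block, 34 x 16 x 14 mm, in the tray, to be left there; origin at the centre of its underside
- reagent: closed amber reagent bottle, 76 mm diameter, 150 mm high, a bystander at the back; origin at the centre of its underside
- flask: conical glass flask, 76 mm wide at the foot, 110 mm high, a bystander at the back; origin at the centre of its underside
- beaker: glass beaker, 64 mm diameter, 80 mm high, a bystander at the back; origin at the centre of its underside
- vial0_c (a point): centre of a capped white plastic sample vial, a cylinder 26 mm in diameter and 42 mm high with a white hexagonal cap, 27 mm across its flats (31 mm across corners), as its top 12 mm, about 20 g; z is its own axis, and the point is 21 mm above its foot; the cap's flats face x and every 60 degrees from it. It starts standing in the tray
- vial1_c (a point): the same for another such vial
- vial2_c (a point): the same for another such vial
- vial3_c (a point): the same for another such vial
- vial4_c (a point): the same for another such vial

How it is judged:
By the outcome, as a careful person would: the job done as asked, in the order asked, and still so for the second after the job is handed in, with the robot touching nothing.
Of vial0, vial1, vial2, vial3, vial4 only 3 to 5 are there at a start; the rules pass over those that are not, and their reading is None.
At some moment in a run one of vial0, vial1, vial2, vial3, vial4 may be knocked a few centimetres aside while the robot is not near it.
It also fails if it takes over 210 s, if anything falls off the work surface, if the arm or the gripper's body presses on something with over 40 N, if the wrist force passes 120 N, or if a joint passes its speed limit or range.

## Robot

A 6-joint arm with a two-finger parallel gripper is mounted at the origin on the work surface. World frame = base frame: x ahead of the robot, y to its left, z up, the work surface at z = 0. Lengths are in mm, angles in rad, forces in N, time in s.
With the tool pointing down it reaches from about 325 to 875 mm from the base axis. Payload 4.4 kg.
Tool frame: the origin (TCP) lies on the centre line of the jaws, within the pads' length; the fingertips stand ahead of it and the grasp point (between the pads) lies 6 mm ahead of it (ctrl.tcp_to_tips is the z of the fingertips in the tool frame, in mm); z points along the fingers, y is the direction in which the jaws open and shut (so a half turn about z gives the same grasp; the last joint's range is limited). The gripper opens to 85 mm and grips with 20 to 120 N. Pads are 22 mm wide; open, the fingers measure 114 mm over their backs; the gripper's body (76 mm by 85 mm) begins 54 mm behind the grasp point. The pads swing forward as they close: fully open they stand 13 mm farther back than shut.
Start: joints at [1.131, 0.207, 1.542, -0, 1.393, -0.15], TCP at [164.322, 551.022, 256.282] pointing down, gripper open.
Joint ranges: [-2.73, 2.73], [-0.86, 2.22], [0.23, 2.46], [-1.11, 4.25], [0.08, 2.63], [-2.82, 2.82]. Speed limits (rad/s): [2.79, 2.79, 3.14, 3.14, 3.14, 3.14].

## Interface

Orientations are given as a 3x3 rotation matrix whose columns are the frame's x, y, z axes.
In Python, from plant import ctrl, sensors, optics gives the robot as it stands. Calls block until the motion is done:
- ctrl.move_ptp(position, orientation): joint-space move of the TCP to a pose.
- ctrl.move_l(position, rot=None, vel=150, threshold=None): straight line of the TCP; rot=None keeps the orientation; vel is the mean speed in mm/s. With threshold (N) it stops when the force on the tool has changed by that much, and returns True; else False.
- ctrl.set_joints(angles): joint-space move.
- ctrl.gripper_to(opening, force=None): finger opening in mm; force is the grip in N (None keeps the last); returns when the fingers have stopped.
- ctrl.hold(seconds).
- ctrl.solve_ik(position, orientation): joint angles nearest the present ones, or None.
- sensors.read_state(): the state.
- optics.grab_frame(name): name is "side" or "top"; returns (picture, depth): 420x560x3 uint8, red, green, blue; 420x560 float32, mm along the optical axis (not along the pixel's ray), 0 where there is no reading.
- optics.camera_params(name): a dict with "mtx" (3x3 intrinsics, pixels), "k1" (the pictures are not rectified: a ray, as slopes to the right and down, at radius r is drawn at 1 + k1 r^2 times it, then the intrinsics apply), "R" (3x3) and "t" (3): a world point X has camera coordinates R X + t. Camera axes: x right, y down, z forward; pixel columns grow to the right and rows downward; lengths in mm; the calibration is good to about 2 mm. A picture is of the moment at which its call begins. camera_params takes no time and is no camera call.
A pose or a line that the arm cannot do raises ctrl.MotionError and nothing moves.
- ctrl.finish_job(): hands the job in, once; it reports no verdict.
The state is a dict: "t": time; "q": joint angles; "qvel": joint speeds; "tau": joint torques, N m; "eef_pos": TCP position; "eef_rot": TCP orientation; "force": force on the tool from outside, world axes, zero at the start; "wrist_torque": the same for the moment, N m; "grip_width": finger opening in mm.
Only numpy, scipy, OpenCV 4.12 (cv2) and the standard library are available. Lean on these libraries where they do the work, as an engineer would, in place of code of your own. Each camera call takes 0.05 s, during which the arm holds its last target.

## Working session

There is one attempt and no reset: what is moved stays moved. The work goes in short steps, each a Python script; the robot and the scene stay as the last script left them, time stands still between calls to the robot, and variables do not carry over. Pictures are saved under pics/ and viewed, and the job is handed in when it is done.

```bash
ls; mkdir -p pics; python3 - <<'E'
from plant import ctrl, sensors, optics
import cv2
for n in ("top","side"):
    im,d=optics.grab_frame(n); cv2.imwrite(f"pics/{n}0.png",cv2.cvtColor(im,cv2.COLOR_RGB2BGR))
    p=optics.camera_params(n); print(n,p)
print(sensors.read_state()); print(ctrl.tcp_to_tips)
E
```

```text
pics
top {'mtx': array([[460.51778581,   0.        , 283.02772071],
       [  0.        , 460.51778581, 217.77223405],
       [  0.        ,   0.        ,   1.        ]]), 'k1': 0.007981515059247988, 'R': array([[-0.02368061, -0.9996812 , -0.0087595 ],
       [-0.99575817,  0.02436511, -0.08872437],
       [ 0.08890951,  0.0066213 , -0.9960177 ]]), 't': array([  37.4451975 ,  573.72825778, 1125.2232287 ])}
side {'mtx': array([[423.74658986,   0.        , 279.55614382],
       [  0.        , 423.74658986, 215.76914813],
       [  0.        ,   0.        ,   1.        ]]), 'k1': -0.07122795941669818, 'R': array([[-0.97579888, -0.21861051, -0.00509725],
       [-0.13366325,  0.61474912, -0.77731439],
       [ 0.17306263, -0.7578212 , -0.62909169]]), 't': array([553.80172562, 117.87699995, 851.0356142 ])}
{'t': 0.1, 'q': array([ 1.13049324e+00,  2.07384786e-01,  1.54281430e+00,  1.15665379e-07,
        1.39349120e+00, -1.50506812e-01]), 'qvel': array([ 0.00023443, -0.00189366, -0.00425389,  0.00038653,  0.00246119,
       -0.00084908]), 'tau': array([-5.19853656e-04, -3.84089398e+01, -2.92552131e+01, -3.31432866e-04,
        4.85660392e-03, -1.46283207e-05]), 'eef_pos': array([164.05332902, 550.44309523, 255.21190089]), 'eef_rot': array([[-9.58301964e-01,  2.85756096e-01, -8.94141802e-04],
       [ 2.85757321e-01,  9.58300137e-01, -1.89751532e-03],
       [ 3.14629642e-04, -2.07390023e-03, -9.99997800e-01]]), 'force': array([-0.59709114,  0.17040581,  0.46832683]), 'wrist_torque': array([-0.04928142, -0.00931819, -0.00616557]), 'grip_width': 85.11054521431808}
25.0
```

View pics/top0.png

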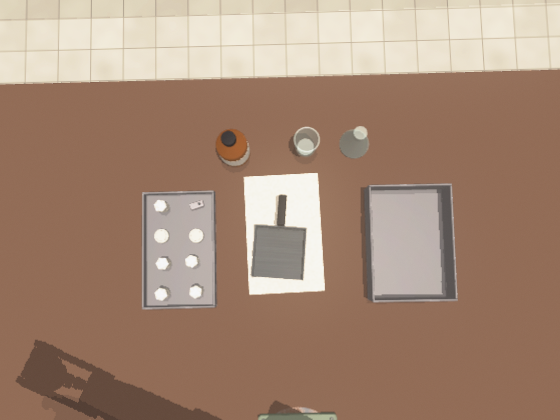

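View pics/side0.png

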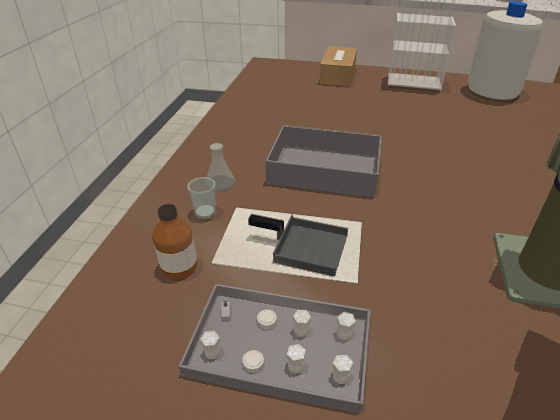

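```bash
cat > h.py <<'E'
import numpy as np, cv2
from plant import ctrl, sensors, optics
P={n:optics.camera_params(n) for n in("top","side")}
def proj(n,X):
    p=P[n];c=(np.atleast_2d(X)@p["R"].T)+p["t"];s=c[:,:2]/c[:,2:]
    s=s*(1+p["k1"]*(s**2).sum(1,keepdims=True));return s@p["mtx"][:2,:2].T+p["mtx"][:2,2]
def ray(n,uv):
    p=P[n];uv=np.atleast_2d(np.array(uv,float));d=(uv-p["mtx"][:2,2])/p["mtx"][0,0];s=d.copy()
    for _ in range(20): s=d/(1+p["k1"]*(s**2).sum(1,keepdims=True))
    v=np.c_[s,np.ones(len(s))]@p["R"];o=-p["R"].T@p["t"];return o,v
def atz(n,uv,z):
    o,v=ray(n,uv);k=(z-o[2])/v[:,2];return o+v*k[:,None]
def tri(uvt,uvs):
    A=np.zeros((3,3));b=np.zeros(3)
    for n,uv in(("top",uvt),("side",uvs)):
        o,v=ray(n,uv);v=v[0]/np.linalg.norm(v[0]);M=np.eye(3)-np.outer(v,v);A+=M;b+=M@o
    return np.linalg.solve(A,b)
def cloud(n,d):
    p=P[n];H,W=d.shape;u,v=np.meshgrid(np.arange(W),np.arange(H))
    o,r=ray(n,np.c_[u.ravel(),v.ravel()]);return (o+r*d.ravel()[:,None]).reshape(H,W,3)
def snap(n,name,box=None,k=1):
    im,d=optics.grab_frame(n);i=cv2.cvtColor(im,cv2.COLOR_RGB2BGR)
    if box: x0,y0,x1,y1=box;i=i[y0:y1,x0:x1]
    if k!=1:i=cv2.resize(i,None,fx=k,fy=k,interpolation=cv2.INTER_CUBIC)
    cv2.imwrite(f"pics/{name}.png",i);return im,d
E
python3 - <<'E'
from h import *
im,d=snap("top","topz",(130,180,330,310),4)
im2,d2=snap("side","sidez",(180,200,380,400),3)
np.savez("f0.npz",im=im,d=d,im2=im2,d2=d2)
C=cloud("top",d)
for uv in [(161,206),(162,264),(191,261),(161,294),(196,292),(161,236),(196,236),(197,205),(280,252),(282,205),(300,285),(330,290),(405,240)]: print(uv,C[uv[1],uv[0]].round(1))
E
```

```text
(161, 206) [608.5 322.   51.5]
(162, 264) [466.8 320.1  49.5]
(191, 261) [472.4 249.9  48. ]
(161, 294) [394.4 323.7  44.9]
(196, 292) [397.4 238.2  48. ]
(161, 236) [536.7 331.1  18.3]
(196, 236) [534.3 242.3  22.7]
(197, 205) [612.2 239.   23.6]
(280, 252) [489.6  33.4   9. ]
(282, 205) [602.6  25.2  60.1]
(300, 285) [405.8 -14.9   3.3]
(330, 290) [391.4 -90.    0.4]
(405, 240) [ 512.4 -282.9    5.1]
```

View pics/topz.png

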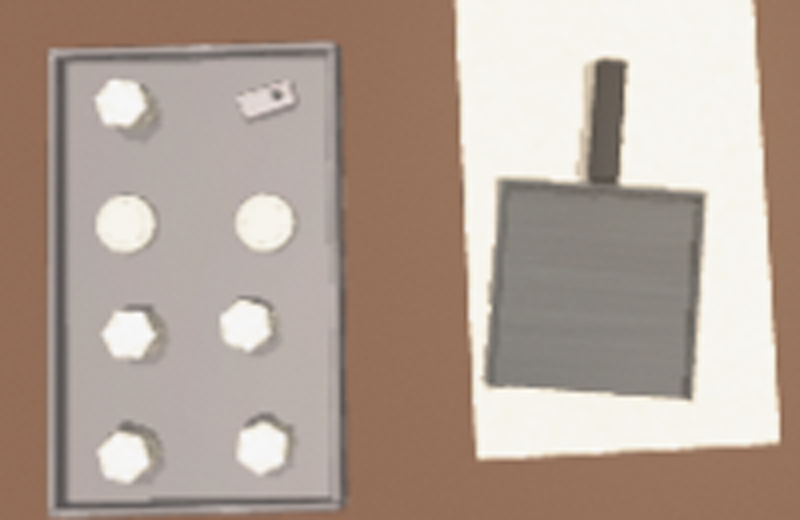

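View pics/sidez.png

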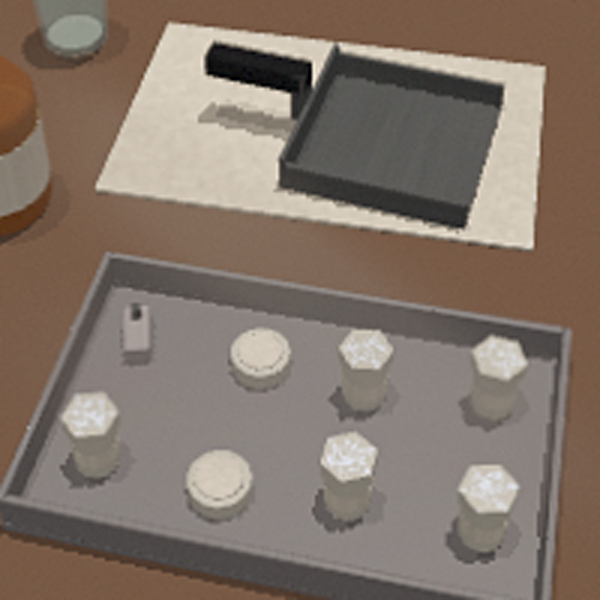

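```bash
cat >> h.py <<'E'
def hexpts(x,y,yaw,z,R=15.6):
    a=yaw+np.radians(30+60*np.arange(6));return np.c_[x+R*np.cos(a),y+R*np.sin(a),np.full(6,z)]
def hexfit(n,im,x,y,z=47.):
    from scipy.optimize import minimize
    g=cv2.GaussianBlur(cv2.cvtColor(im,cv2.COLOR_RGB2GRAY).astype(np.float32),(0,0),.5)
    u0,v0=(proj(n,[[x,y,z]])[0]-16).astype(int);K=8
    G=cv2.resize(g[v0:v0+33,u0:u0+33],None,fx=K,fy=K,interpolation=cv2.INTER_CUBIC)
    def poly(x,y,yaw,R):
        m=np.zeros(G.shape,np.float32);q=(proj(n,hexpts(x,y,yaw,z,R))-[u0,v0]+.5)*K
        cv2.fillPoly(m,[np.round(q*16).astype(np.int32)],1.,shift=4);return m
    def f(p,yaw):
        a=poly(p[0],p[1],yaw,15.6);b=poly(p[0],p[1],yaw,18.5)-a
        return -(G*a).sum()/a.sum()+(G*b).sum()/max(b.sum(),1)
    best=None;sc=[]
    for yd in range(-30,30,5):
        r=minimize(f,[x,y],args=(np.radians(yd),),method="Nelder-Mead",options=dict(initial_simplex=[[x,y],[x+4,y],[x,y+4]],maxiter=60))
        sc.append(round(float(r.fun),1))
        if best is None or r.fun<best[0]: best=(r.fun,*r.x,yd)
    return best,sc
E
python3 - <<'E'
from h import *
f=np.load("f0.npz")
for x,y in [(608,322),(466.8,320.1),(472.4,250),(394.4,323.7),(397.4,238.2)]:
    for n,i in(("top",f["im"]),("side",f["im2"])):
        b,s=hexfit(n,i,x,y);print(n,np.round(b,1),s)
E
```

```text
top [-53.9 611.  326.5 -10. ] [-51.5, -52.4, -53.0, -53.7, -53.9, -53.7, -53.1, -52.4, -52.0, -51.3, -51.0, -51.4]
side [-60.5 612.1 322.9 -10. ] [-55.6, -57.0, -58.7, -60.0, -60.5, -59.6, -58.4, -57.0, -56.0, -55.0, -54.7, -54.7]
top [-57.4 469.2 321.1  -5. ] [-52.7, -53.3, -54.4, -55.7, -57.0, -57.4, -56.8, -56.4, -55.0, -54.1, -53.6, -53.0]
side [-63.5 470.  317.7  -5. ] [-56.0, -56.7, -58.2, -60.2, -62.2, -63.5, -63.4, -61.8, -59.5, -57.7, -56.2, -55.6]
top [-54.6 473.3 249.9 -20. ] [-52.7, -53.8, -54.6, -53.7, -53.6, -52.3, -50.9, -50.0, -49.6, -49.9, -50.3, -51.7]
side [-61.8 473.8 246.8 -20. ] [-60.1, -61.4, -61.8, -60.6, -58.9, -57.0, -55.7, -54.8, -54.9, -55.8, -56.7, -58.4]
top [-56.2 395.6 323.9 -25. ] [-54.9, -56.2, -55.8, -55.9, -55.8, -55.7, -54.9, -54.9, -54.0, -54.3, -54.4, -54.6]
side [-62.4 395.9 321.2 -15. ] [-58.5, -60.4, -62.0, -62.4, -61.4, -59.4, -57.7, -56.4, -55.5, -55.3, -55.9, -56.8]
top [-56.3 399.3 240.3  25. ] [-55.4, -54.1, -54.2, -53.7, -52.6, -52.9, -53.0, -54.1, -54.5, -55.4, -56.2, -56.3]
side [-71.7 399.2 236.5  25. ] [-70.3, -68.4, -67.0, -66.3, -66.1, -65.8, -67.0, -67.7, -69.2, -70.6, -70.9, -71.7]
```

```bash
python3 - <<'E'
from h import *
T=lambda l,z:atz("top",np.array(l)/4+[130,180]-.375,z)[:,:2].round(1)
print("scoop back",T([(498,180),(706,190)],32),"front",T([(486,385),(692,399)],26),"hand",T([(595,60),(626,62),(590,183),(617,185)],60))
S=lambda l,z:atz("side",np.array(l)/3+[180,200]-.33,z)[:,:2].round(1)
print("side scoop back",S([(336,47),(283,160)],32),"front",S([(503,86),(468,206)],26),"hand",S([(210,44),(312,63),(205,64)],60))
print("mat",S([(168,24),(545,67),(98,190),(533,244)],4))
print("mat top",atz("top",[(244,175),(318,174),(249,295),(324,291)],4)[:,:2].round(1))
print("tray",T([(50,48),(338,43),(50,512),(345,508)],30), S([(110,255),(570,330)],30))
print("tub",atz("top",[(369,185),(452,184),(372,301),(456,299)],70)[:,:2].round(1))
print("tub side",atz("side",[(286,130),(381,136),(268,155),(378,165)],70)[:,:2].round(1))
C=cloud("top",np.load("f0.npz")["d"])
for (a,b,c,e) in [(215,130,250,160),(295,130,320,155),(340,125,370,155)]:
    q=C[b:e,a:c].reshape(-1,3);q=q[q[:,2]>20];print(q.min(0).round(),q.max(0).round(),np.median(q,0).round())
E
```

```text
scoop back [[558.6  95.7]
 [549.2 -33.1]] front [[432.2 105.9]
 [420.7 -21.1]] hand [[628.3  33.4]
 [626.6  14.5]
 [553.3  38.1]
 [551.7  21.8]]
side scoop back [[547.1 -33.9]
 [558.1  92.7]] front [[420.6 -22.7]
 [431.2 103. ]] hand [[629.4  16. ]
 [553.6  21.3]
 [626.8  38.3]]
mat [[691.1 -68.2]
 [391.6 -78.1]
 [683.1 120.9]
 [386.  107. ]]
mat top [[689.1 121.4]
 [686.9 -68.6]
 [383.9 113.8]
 [389.5 -74.6]]
tray [[648.5 375.2]
 [647.2 194.6]
 [361.5 374.1]
 [359.6 193.2]] [[645.1 197.3]
 [359.8 195.3]]
tub [[ 644.8 -186. ]
 [ 642.2 -385.3]
 [ 368.3 -181.8]
 [ 368.6 -379.3]]
tub side [[ 629.  -358.7]
 [ 366.2 -380.9]
 [ 645.8 -215.7]
 [ 368.5 -227.4]]
[472.  16.  21.] [ 782.  179. 1172.] [738. 135. 109.]
[472. -69.  20.] [ 786.   16. 1172.] [770. -41.  61.]
[ 472. -197.   20.] [ 798.   16. 1172.] [ 754. -157.   55.]
```

```bash
cat >> h.py <<'E'
def down(deg):
    a=np.radians(deg);y=np.array([np.cos(a),np.sin(a),0]);z=np.array([0,0,-1.]);return np.c_[np.cross(y,z),y,z]
def bestdown(pos,deg):
    q0=sensors.read_state()["q"];b=None
    for d in(deg,deg+180):
        q=ctrl.solve_ik(pos,down(d))
        if q is not None:
            c=abs(q-q0).max()+(5 if abs(q[5])>2.7 else 0)
            if b is None or c<b[0]:b=(c,down(d))
    return b[1]
SC=np.array([490.,35.8]);SY=np.radians(-4.85)
def sc2w(x,y,C=None,yaw=None):
    C=SC if C is None else C;yaw=SY if yaw is None else yaw
    return C+np.array([x*np.cos(yaw)-y*np.sin(yaw),x*np.sin(yaw)+y*np.cos(yaw)])
def pick(x,y,deg,floor=5,open_=42,zoff=36,safe=130):
    z=floor+zoff+6;R=bestdown([x,y,safe],deg)
    ctrl.gripper_to(open_,40);ctrl.move_ptp([x,y,safe],R)
    hit=ctrl.move_l([x,y,z],vel=100,threshold=12)
    ctrl.gripper_to(15,30);s=sensors.read_state()
    print("pick hit",hit,"w",round(s["grip_width"],1),"pos",s["eef_pos"].round(1),"t",round(s["t"],1))
    if s["grip_width"]<22: return False
    ctrl.move_l([x,y,safe],vel=200);return True
def place(sx,sy,deg=None,floor=8,zoff=36,safe=130):
    p=sc2w(sx,sy);deg=np.degrees(SY) if deg is None else deg
    R=bestdown([*p,safe],deg);ctrl.move_ptp([*p,safe],R)
    z=floor+zoff+6;ctrl.move_l([*p,z+10],vel=150)
    hit=ctrl.move_l([*p,z-3],vel=25,threshold=4);s=sensors.read_state()
    print("place hit",hit,"w",round(s["grip_width"],1),"pos",s["eef_pos"].round(1),"F",s["force"].round(1))
    ctrl.gripper_to(38);ctrl.move_l([*p,safe],vel=200);print("t",round(sensors.read_state()["t"],1))
E
python3 - <<'E'
from h import *
if pick(611.5,324.5,111): place(22,40)
snap("top","t1",(130,180,330,310),4);snap("side","s1",(180,200,380,400),3)
E
```

```text
pick hit False w 25.8 pos [612.5 324.9  48.4] t 3.8
place hit True w 26.5 pos [516.5  73.8  51.3] F [ 0.5 -1.1  2.6]
t 7.7
```

View pics/s1.png

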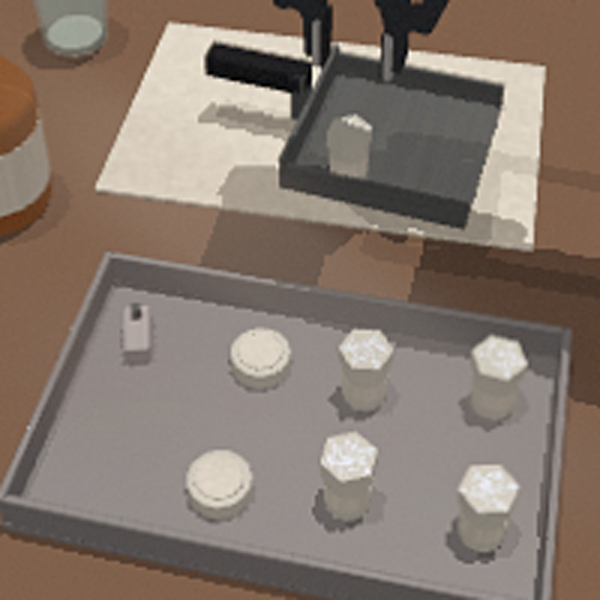

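View pics/t1.png

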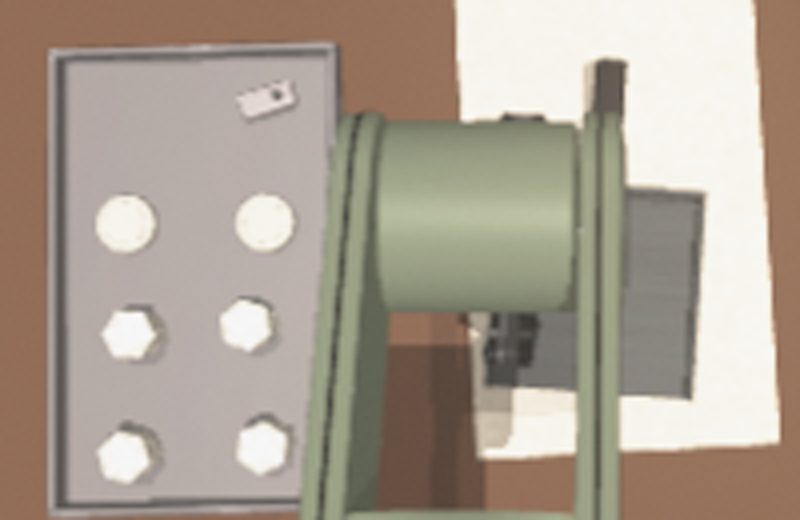

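```bash
python3 - <<'E'
from h import *
if pick(469.6,319.4,116): place(22,-40)
snap("side","s2",(180,200,380,400),3)
E
```

```text
pick hit False w 26.2 pos [470.5 319.9  48.1] t 10.6
place hit True w 26.3 pos [509.4  -6.1  50.8] F [-0.3  0.6  3.3]
t 14.5
```

View pics/s2.png

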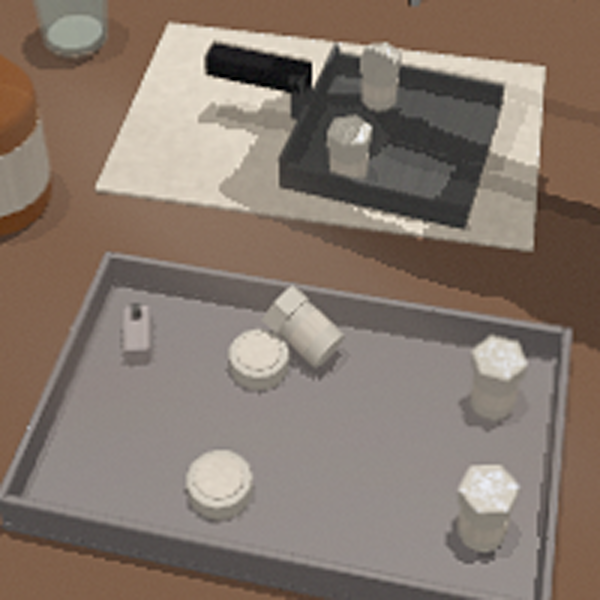

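```bash
python3 - <<'E'
from h import *
if pick(395.8,322.5,104): place(22,0)
if pick(399.2,238.4,87): place(-31,40)
ctrl.move_ptp([450,-150,250],down(90))
im,d=snap("top","t3",(130,180,330,310),4);im2,d2=snap("side","s3",(180,200,380,400),3)
np.savez("f3.npz",im=im,d=d,im2=im2,d2=d2)
E
```

```text
pick hit False w 26.2 pos [396.7 323.   48. ] t 17.4
place hit True w 26.4 pos [513.   33.8  50.9] F [-0.1 -0.1  3.2]
t 21.0
pick hit False w 26.7 pos [400.  238.7  47.9] t 23.5
place hit True w 26.5 pos [463.6  78.4  50.7] F [-0.1  0.1  3.4]
t 27.1
```

View pics/s3.png

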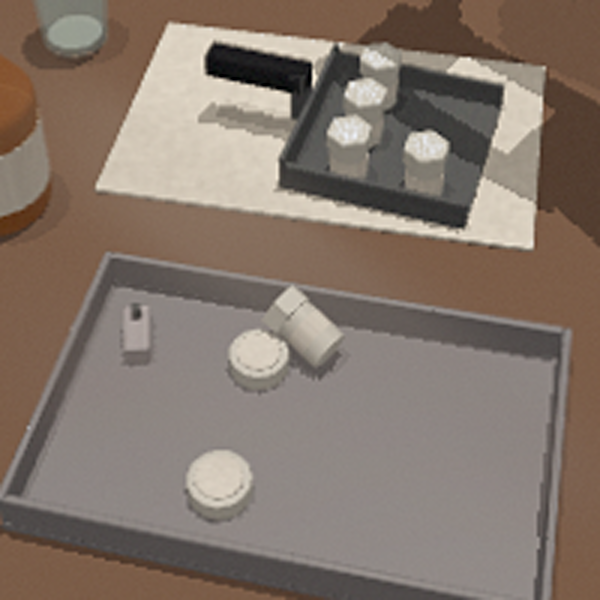

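View pics/t3.png

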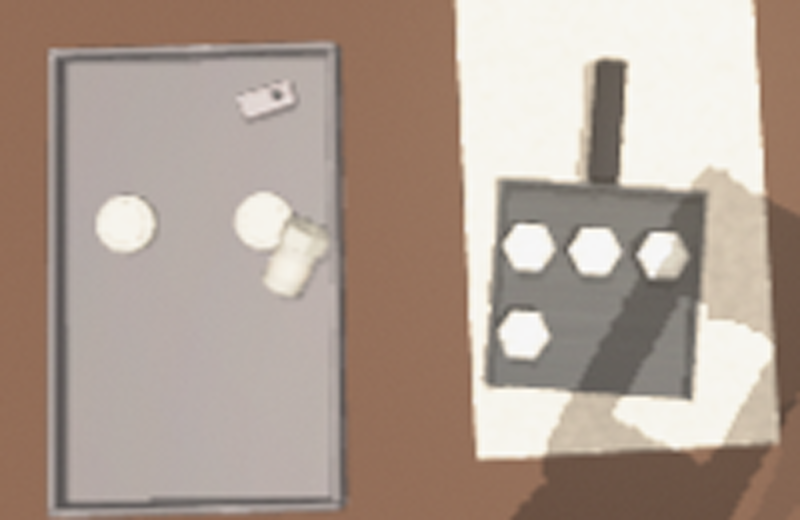

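```bash
python3 - <<'E'
from h import *
f=np.load("f3.npz")
T=lambda l,z:atz("top",np.array(l)/4+[130,180]-.375,z)[:,:2].round(1)
print("top foot,cap mid",T([(284,291),(313,229),(298,262)],20))
S=lambda l,z:atz("side",np.array(l)/3+[180,200]-.33,z)[:,:2].round(1)
print("side",S([(331,352),(280,305)],19))
print("cap1",T([(264,221)],19),S([(258,349)],19))
print("wall y", T([(328,250),(330,300)],30), S([(300,287)],30))
C=cloud("top",f["d"])
sub=C[228:256,188:216]
m=(sub[...,2]>21)&(sub[...,1]>199)
p=sub[m]; print(len(p),p.mean(0).round(1),p.max(0).round(1),p.min(0).round(1))
C2=cloud("side",f["d2"]).reshape(-1,3)
s=C2[(C2[:,0]>480)&(C2[:,0]<570)&(C2[:,1]>200)&(C2[:,1]<262)&(C2[:,2]>21)]
print(len(s),s.mean(0).round(1),s.max(0).round(1),s.min(0).round(1))
for q in(p,s):
    u,w,v=np.linalg.svd(q-q.mean(0));print(v[0].round(2),w.round(1))
im=f["im2"][280:340,235:315];cv2.imwrite("pics/s3z.png",cv2.cvtColor(cv2.resize(im,None,fx=8,fy=8,interpolation=cv2.INTER_CUBIC),cv2.COLOR_RGB2BGR))
im=f["im"][220:265,175:225];cv2.imwrite("pics/t3z.png",cv2.cvtColor(cv2.resize(im,None,fx=12,fy=12,interpolation=cv2.INTER_CUBIC),cv2.COLOR_RGB2BGR))
E
```

```text
top foot,cap mid [[493.3 231.5]
 [531.5 213. ]
 [511.1 222.6]]
side [[496.4 232.4]
 [534.  204.3]]
cap1 [[537.4 243.9]] [[539.1 239.6]]
wall y [[517.8 202.1]
 [486.8 201.2]] [[523.1 196.8]]
270 [520.2 225.9  31.3] [554.4 257.5  47.4] [490.8 199.   21. ]
477 [519.7 229.4  30.8] [565.4 261.   44.9] [484.3 200.   21. ]
[-0.79 -0.57  0.2 ] [283.6 197.   86.7]
[-0.9  -0.39  0.19] [343.3 258.6 112.1]
```

View pics/s3z.png

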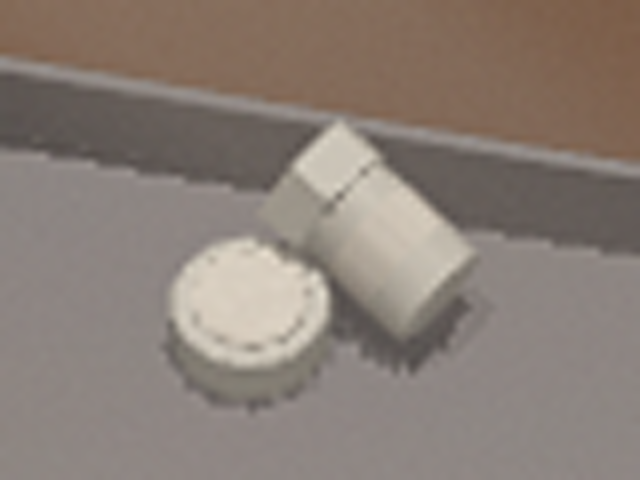

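View pics/t3z.png

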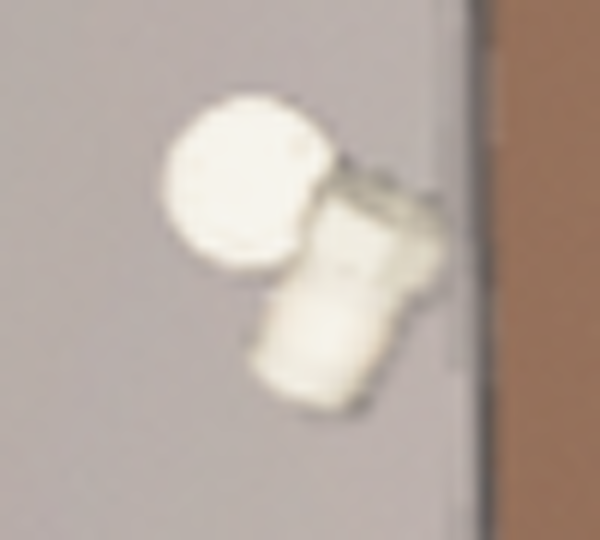

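```bash
python3 - <<'E'
from h import *
ctrl.gripper_to(0,30)
R=bestdown([575,216,130],0)
ctrl.move_ptp([575,216,130],R)
print(ctrl.move_l([575,216,46.5],vel=100,threshold=10))
print(ctrl.move_l([500,216,46.5],vel=40,threshold=12),sensors.read_state()["eef_pos"].round(1))
ctrl.move_l([520,216,46.5],vel=100)
ctrl.move_l([520,216,150],vel=200)
ctrl.move_ptp([450,-150,250],down(90))
im,d=snap("top","t4",(130,180,330,310),4);im2,d2=snap("side","s4",(180,200,380,400),3)
np.savez("f4.npz",im=im,d=d,im2=im2,d2=d2);print(sensors.read_state()["t"])
E
```

```text
False
False [500.1 216.   46.4]
37.6
```

View pics/t4.png

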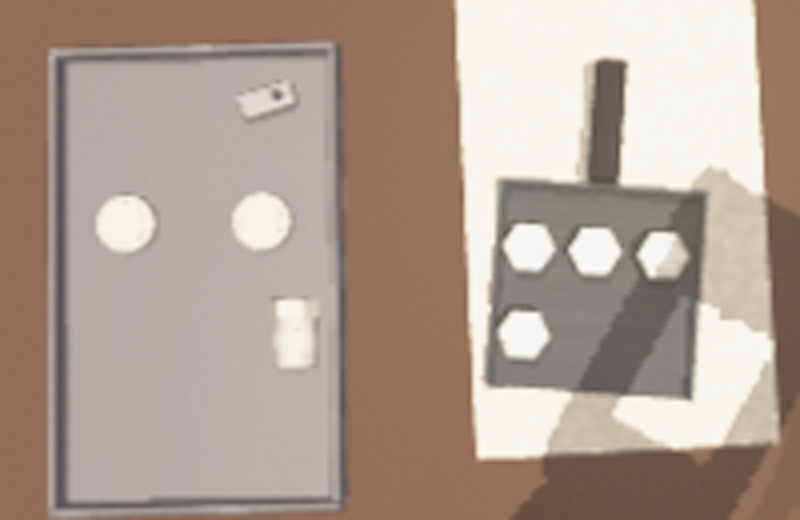

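View pics/s4.png

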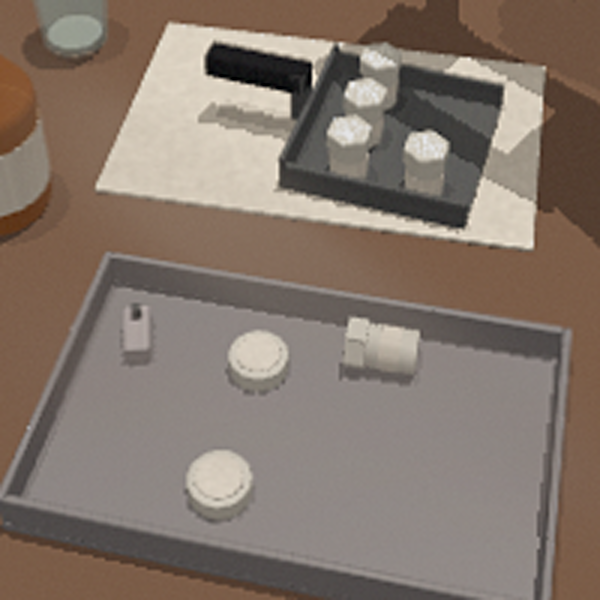

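```bash
python3 - <<'E'
from h import *
T=lambda l,z:atz("top",np.array(l)/4+[130,180]-.375,z)[:,:2].round(1)
S=lambda l,z:atz("side",np.array(l)/3+[180,200]-.33,z)[:,:2].round(1)
a=T([(298,297),(295,367)],24);b=S([(356,333),(405,342)],29);print(a,b)
c=a.mean(0);print(c)
y=c[1]-1.5;x=c[0]
ctrl.gripper_to(58,25);R=bestdown([x,y,130],0);ctrl.move_ptp([x,y,130],R)
print(ctrl.move_l([x,y,32],vel=80,threshold=10))
ctrl.gripper_to(30,25);s=sensors.read_state();print(s["grip_width"],s["eef_pos"])
if s["grip_width"]>36:
    ctrl.move_l([x,y,60],vel=80);ctrl.move_l([455,285,60],vel=150);print(sensors.read_state()["grip_width"])
    print(ctrl.move_l([455,285,31],vel=30,threshold=3),sensors.read_state()["eef_pos"])
    ctrl.gripper_to(58);ctrl.move_l([455,285,130],vel=200)
ctrl.move_ptp([450,-150,250],down(90))
im,d=snap("top","t5",(130,180,330,310),4);im2,d2=snap("side","s5",(180,200,380,400),3)
np.savez("f5.npz",im=im,d=d,im2=im2,d2=d2);print(sensors.read_state()["t"])
E
```

```text
[[489.2 222.1]
 [446.  224.3]] [[483.3 223.3]
 [454.  223.7]]
[467.6 223.2]
False
41.63754784905927 [468.1503776  221.87215672  32.73969715]
41.159038539189204
True [454.60083977 284.85379619  32.71664736]
46.9417
```

View pics/t5.png

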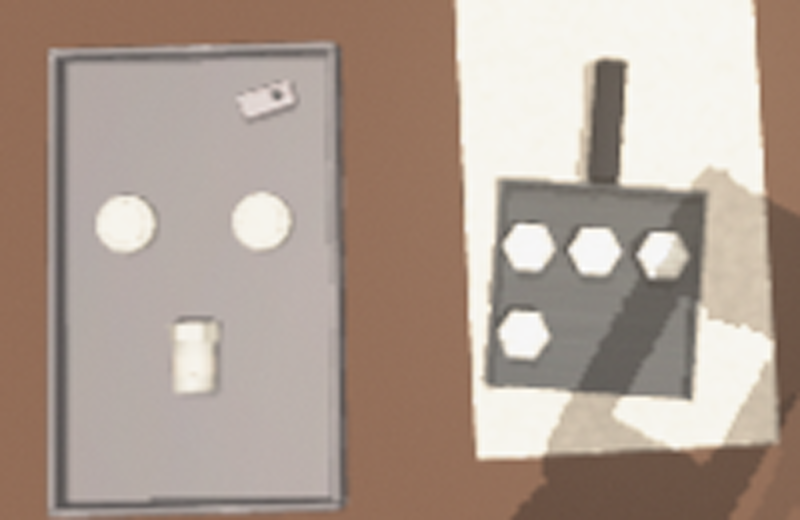

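View pics/s5.png

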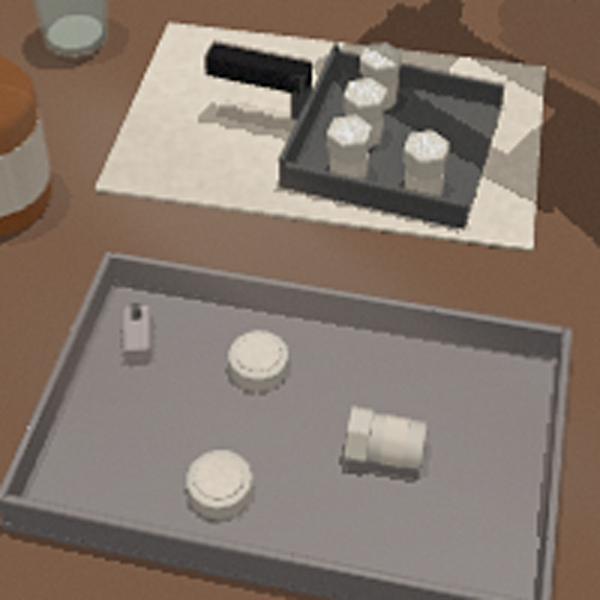

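```bash
python3 - <<'E'
from h import *
T=lambda l,z:atz("top",np.array(l)/4+[130,180]-.375,z)[:,:2].round(1)
print(T([(195,320),(193,393)],24))
x,y=446.5,285
ctrl.gripper_to(44,25);R=bestdown([x,y,130],90);ctrl.move_ptp([x,y,130],R)
print(ctrl.move_l([x,y,32],vel=80,threshold=10))
ctrl.gripper_to(15,25);s=sensors.read_state();print(s["grip_width"],s["eef_pos"])
if s["grip_width"]>22:
    ctrl.move_l([x,y,130],vel=150)
    p=sc2w(-33,-17);R=bestdown([*p,130],90+np.degrees(SY));ctrl.move_ptp([*p,130],R)
    print("w",sensors.read_state()["grip_width"])
    ctrl.move_l([*p,48],vel=120)
    print(ctrl.move_l([*p,32.5],vel=20,threshold=3),sensors.read_state()["eef_pos"])
    ctrl.gripper_to(40);ctrl.move_l([*p,130],vel=150)
ctrl.move_ptp([450,-150,250],down(90))
im,d=snap("top","t6",(130,180,330,310),4);im2,d2=snap("side","s6",(180,200,380,400),3)
np.savez("f6.npz",im=im,d=d,im2=im2,d2=d2);print(sensors.read_state()["t"])
E
```

```text
[[476.5 286.3]
 [431.5 287.6]]
False
25.01048167092015 [446.99587576 285.20664427  32.67461398]
w 24.938539406763525
True [455.59782212  21.6243672   35.60836955]
55.8667
```

View pics/t6.png

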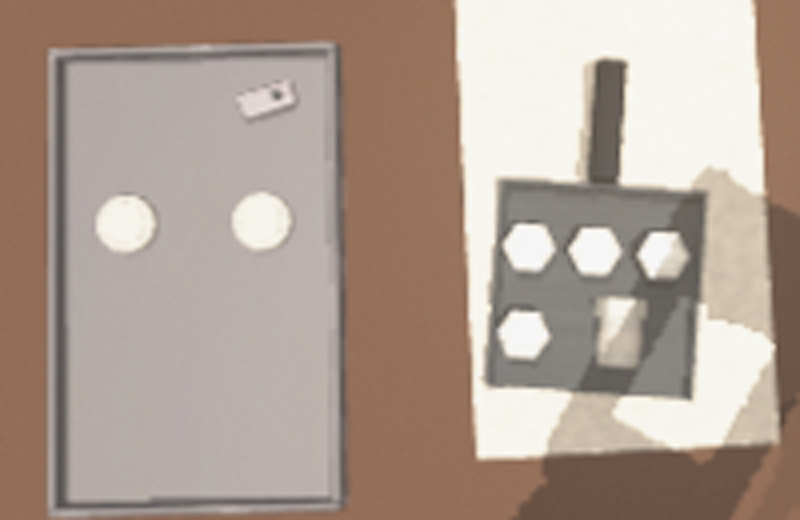

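View pics/s6.png

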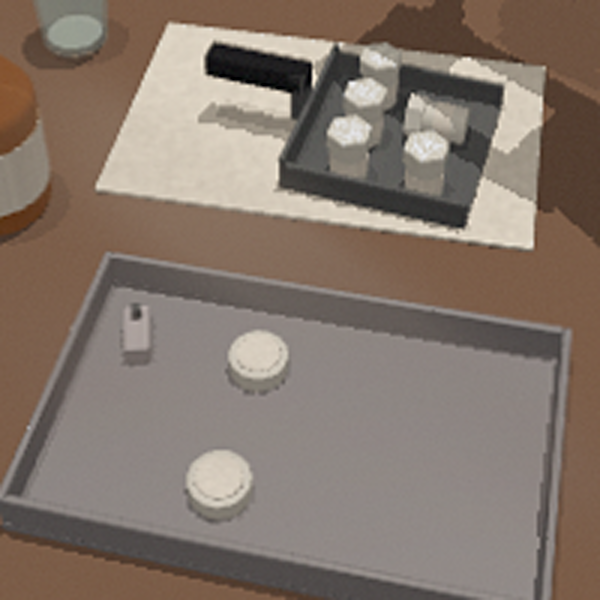

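```bash
cat >> h.py <<'E'
GX=98.
def Rz(a):c,s=np.cos(a),np.sin(a);return np.array([[c,-s,0],[s,c,0],[0,0,1.]])
def Ry(a):c,s=np.cos(a),np.sin(a);return np.array([[c,0,s],[0,1,0],[-s,0,c]])
def toolpose(pt,ref,yaw,tilt,flip=1):
    """TCP pose such that scoop-frame point ref is at world pt. tilt in deg, nose down +"""
    Rs=Rz(yaw)@Ry(-np.radians(tilt))
    Rt=np.c_[[-1*flip*-1,0,0],[0,flip,0],[0,0,-1.]] ; Rt[:,0]=np.cross(Rt[:,1],Rt[:,2])
    R=Rs@Rt;g=np.array(pt)+Rs@(np.array([GX,0,46.])-np.array(ref));return g-6*R[:,2],R
NOSE=[-65.,0,0]
E
python3 - <<'E'
from h import *
p,R=toolpose([*SC,4],[0,0,0],SY,0);print(p)
for flip in(1,-1):
  for yaw in(SY,np.radians(-15),np.radians(-25)):
    for nx in(480,500):
      out=[]
      for t in(0,15,30,45,55,65,75):
        nz=max(60,90-2*t);q=ctrl.solve_ik(*toolpose([nx,-283,nz],NOSE,yaw,t,flip))
        out.append(None if q is None else q.round(2).tolist())
      print(flip,round(np.degrees(yaw)),nx,sum(o is not None for o in out),out[0],out[-3],out[-2],out[-1])
E
```

```text
[587.6491068   27.51435329  56.        ]
1 -5 480 5 [-0.55, 0.58, 1.28, -0.0, 1.29, -2.04] None [-1.08, 0.03, 2.22, 1.54, 0.86, 2.61] [-1.2, 0.09, 2.31, 1.72, 1.07, 2.34]
1 -5 500 5 [-0.54, 0.62, 1.22, -0.0, 1.31, -2.03] None [-1.03, 0.06, 2.19, 1.57, 0.82, 2.61] [-1.15, 0.11, 2.28, 1.77, 1.03, 2.34]
1 -15 480 6 [-0.59, 0.6, 1.25, -0.0, 1.3, -1.9] None [-0.99, -0.03, 2.27, 1.72, 0.66, 2.59] [-1.11, 0.02, 2.38, 1.96, 0.9, 2.28]
1 -15 500 6 [-0.58, 0.63, 1.19, -0.0, 1.32, -1.89] None [-0.94, 0.01, 2.24, 1.76, 0.62, 2.58] [-1.04, 0.05, 2.35, 2.02, 0.86, 2.26]
1 -25 480 6 [-0.63, 0.6, 1.24, -0.0, 1.3, -1.77] None [-0.88, -0.06, 2.3, 2.0, 0.44, 2.48] [-0.96, -0.03, 2.42, 2.31, 0.71, 2.12]
1 -25 500 6 [-0.61, 0.64, 1.18, -0.0, 1.32, -1.75] None [-0.83, -0.02, 2.26, 2.07, 0.41, 2.43] [-0.9, 0.01, 2.39, 2.39, 0.68, 2.07]
-1 -5 480 7 [-0.55, 0.58, 1.28, -0.0, 1.29, 1.1] [-0.96, 0.03, 2.1, 1.26, 0.72, -0.2] [-1.08, 0.03, 2.22, 1.54, 0.86, -0.53] [-1.2, 0.09, 2.31, 1.72, 1.07, -0.8]
-1 -5 500 7 [-0.54, 0.62, 1.22, -0.0, 1.31, 1.12] [-0.92, 0.07, 2.07, 1.27, 0.69, -0.18] [-1.03, 0.06, 2.19, 1.57, 0.82, -0.53] [-1.15, 0.11, 2.28, 1.77, 1.03, -0.8]
-1 -15 480 7 [-0.59, 0.6, 1.25, -0.0, 1.3, 1.24] [-0.89, -0.0, 2.14, 1.31, 0.52, -0.1] [-0.99, -0.03, 2.27, 1.72, 0.66, -0.55] [-1.11, 0.02, 2.38, 1.96, 0.9, -0.87]
-1 -15 500 7 [-0.58, 0.63, 1.19, -0.0, 1.32, 1.26] [-0.85, 0.03, 2.1, 1.31, 0.49, -0.08] [-0.94, 0.01, 2.24, 1.76, 0.62, -0.56] [-1.04, 0.05, 2.35, 2.02, 0.86, -0.89]
-1 -25 480 7 [-0.63, 0.6, 1.24, -0.0, 1.3, 1.38] [-0.82, -0.02, 2.16, 1.32, 0.32, 0.03] [-0.88, -0.06, 2.3, 2.0, 0.44, -0.66] [-0.96, -0.03, 2.42, 2.31, 0.71, -1.03]
-1 -25 500 7 [-0.61, 0.64, 1.18, -0.0, 1.32, 1.39] [-0.78, 0.02, 2.12, 1.32, 0.29, 0.06] [-0.83, -0.02, 2.26, 2.07, 0.41, -0.71] [-0.9, 0.01, 2.39, 2.39, 0.68, -1.07]
```

```bash
python3 - <<'E'
from h import *
p,R=toolpose([*SC,4],[0,0,0],SY,0,-1)
ctrl.gripper_to(44,30)
ctrl.move_ptp([p[0],p[1],150],R)
print(ctrl.move_l([p[0],p[1],p[2]-.5],vel=60,threshold=10))
ctrl.gripper_to(15,30);ctrl.gripper_to(10,120);s=sensors.read_state();print(s["grip_width"],s["eef_pos"],s["t"])
ctrl.move_l([p[0],p[1],p[2]+20],vel=20)
s=sensors.read_state();print(s["force"],s["wrist_torque"],s["grip_width"],s["t"])
snap("side","s7",(180,200,380,400),3)
E
```

```text
False
18.3197216010164 [588.27613784  27.3750344   56.18386148] 61.4
[-0.3290438  -0.57628439 -2.95544198] [-0.02396761 -0.28422457 -0.0105663 ] 18.198691877424 62.575
```

View pics/s7.png

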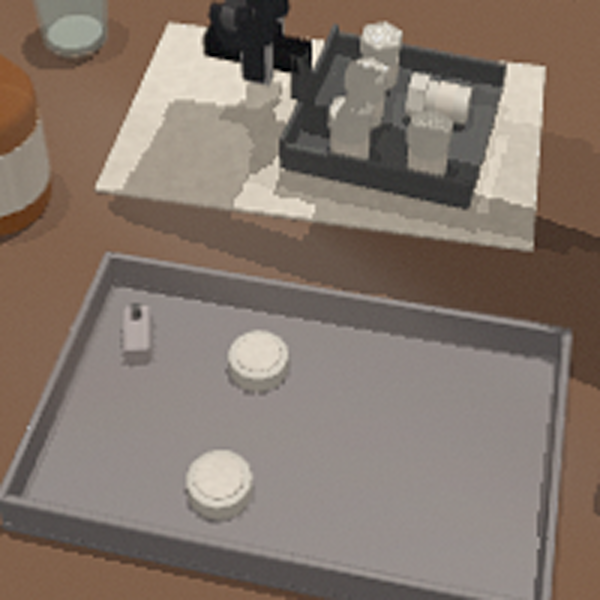

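```bash
python3 - <<'E'
from h import *
for z,dz in((0,0),(21.5,20)):
  for pt in [(65,65,28),(65,-65,28),(-65,65,22),(-65,-65,22),(-65,65,0)]:
    for n,off,k in(("side",[180,200],3),):
        w=sc2w(*pt[:2]);print(z,pt,((proj(n,[[*w,4+z+pt[2]]])[0]-off+.33)*k).round(0))
im,d=snap("side","s8",(260,190,360,270),8)
E
```

```text
0 (65, 65, 28) [279. 162.]
0 (65, -65, 28) [333.  46.]
0 (-65, 65, 22) [468. 209.]
0 (-65, -65, 22) [504.  86.]
0 (-65, 65, 0) [466. 232.]
21.5 (65, 65, 28) [279. 139.]
21.5 (65, -65, 28) [334.  23.]
21.5 (-65, 65, 22) [471. 186.]
21.5 (-65, -65, 22) [507.  63.]
21.5 (-65, 65, 0) [468. 210.]
```

View pics/s8.png

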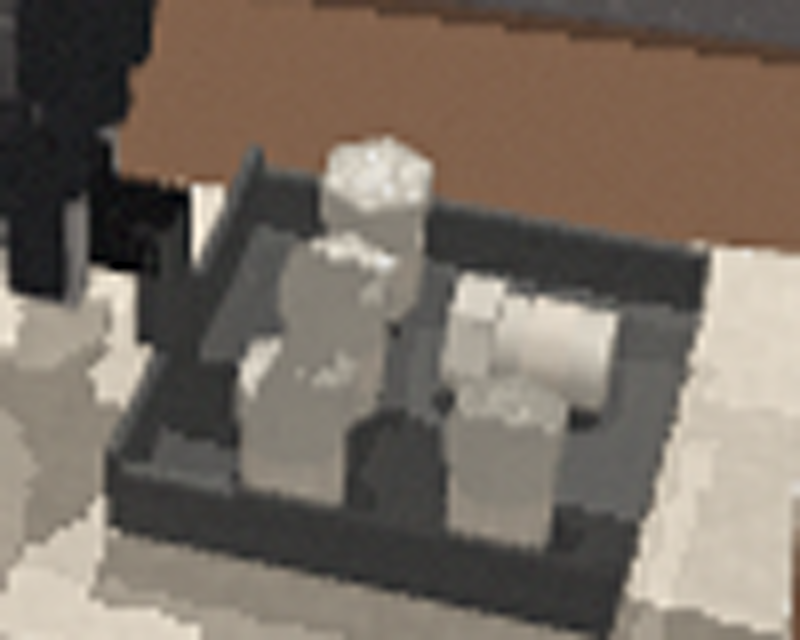

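```bash
python3 - <<'E'
from h import *
s=sensors.read_state()["eef_pos"]
p0,R=toolpose([*SC,95],[0,0,0],SY,0,-1)
ctrl.move_l(p0,vel=50)
p1,R=toolpose([490,-283,95],NOSE,SY,0,-1);print(p0,p1)
ctrl.move_l(p1,vel=65)
s=sensors.read_state();print(s["force"].round(2),s["wrist_torque"].round(2),s["eef_pos"].round(1),s["t"])
snap("side","s9",(200,60,460,260),3);snap("top","t9",(200,100,480,310),2.8)
E
```

```text
[587.6491068   27.51435329 147.        ] [ 652.41637151 -296.78122871  147.        ]
[ 0.2   0.15 -3.89] [-0.01 -0.25 -0.04] [ 652.4 -296.7  147. ] 69.4833
```

View pics/s9.png

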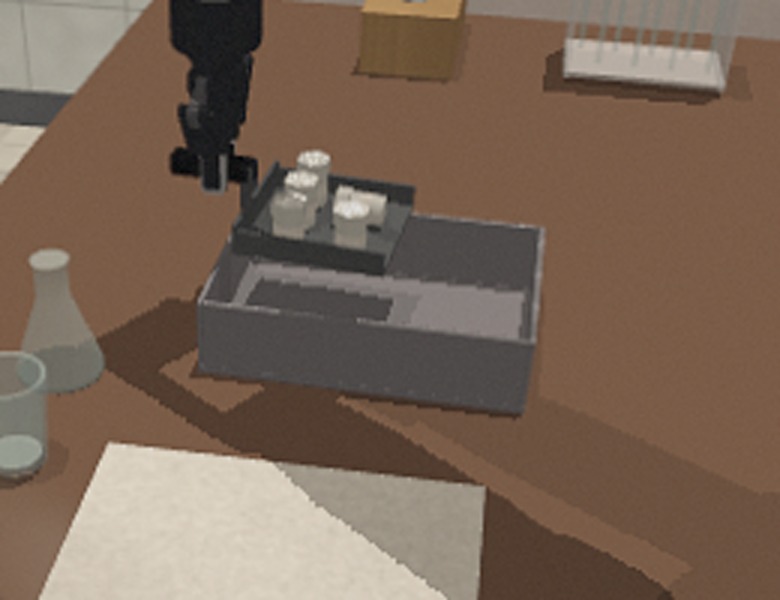

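View pics/t9.png

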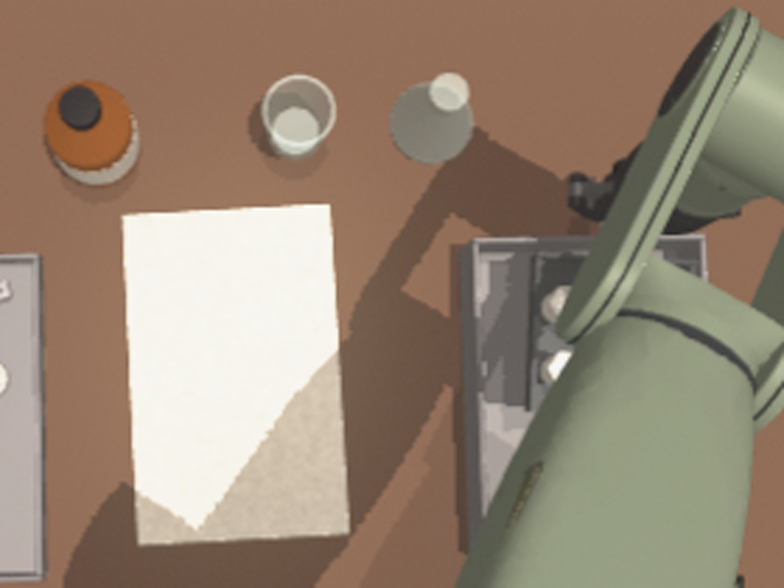

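```bash
python3 - <<'E'
from h import *
for t in(10,20,30,40,50,60,68):
    p,R=toolpose([490,-283,max(60,95-1.2*t)],NOSE,SY,t,-1)
    ctrl.move_l(p,R,vel=45)
    s=sensors.read_state();print(t,s["force"].round(2),s["q"].round(2),round(s["grip_width"],1))
ctrl.hold(0.7)
s=sensors.read_state();print(s["force"].round(2),s["t"])
snap("side","s10",(200,30,460,230),3);snap("top","t10",(200,100,480,310),2.8)
E
```

```text
10 [-0.12 -0.19 -3.98] [-0.59  0.47  1.41  0.09  1.11  1.03] 18.2
20 [-0.11 -0.2  -3.06] [-0.64  0.35  1.57  0.23  0.93  0.9 ] 18.2
30 [-0.16 -0.13 -2.52] [-0.71  0.25  1.73  0.43  0.77  0.69] 17.9
40 [-0.38 -0.61 -2.34] [-0.79  0.15  1.88  0.72  0.68  0.39] 18.0
50 [-0.21 -0.85 -1.94] [-0.88  0.07  2.02  1.08  0.67  0.01] 18.0
60 [-0.01 -0.67 -2.49] [-0.99  0.04  2.14  1.42  0.76 -0.37] 17.8
68 [ 0.37  0.49 -2.42] [-1.09  0.05  2.23  1.62  0.9  -0.62] 18.4
[-0.23 -0.29 -2.11] 75.2667
```

View pics/s10.png

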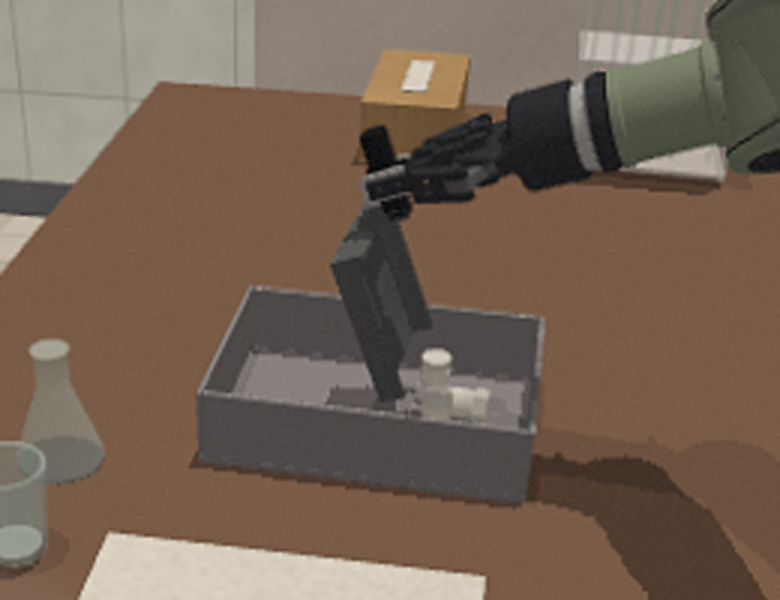

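View pics/t10.png

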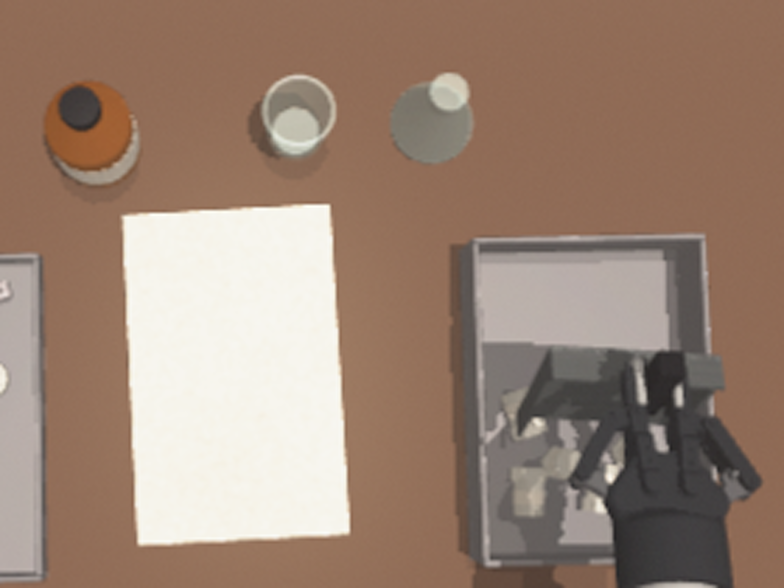

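```bash
python3 - <<'E'
from h import *
for t in(68,60,50,40,30,20,10,0):
    p,R=toolpose([490,-283,100],NOSE,SY,t,-1)
    ctrl.move_l(p,R,vel=60)
s=sensors.read_state();print(s["force"].round(2),s["wrist_torque"].round(2),s["t"])
p0,R=toolpose([*SC,100],[0,0,0],SY,0,-1)
ctrl.move_l(p0,vel=110)
p1,R=toolpose([*SC,35],[0,0,0],SY,0,-1);ctrl.move_l(p1,vel=80)
s=sensors.read_state();print(s["force"].round(2),s["t"])
im2,d2=snap("side","s11",(180,60,440,260),3);im,d=snap("top","t11",(230,150,480,320),3)
np.savez("f11.npz",im=im,d=d,im2=im2,d2=d2)
E
```

```text
[ 0.27 -0.58 -2.84] [-0.01 -0.21 -0.01] 80.6333
[-0.01  1.01 -2.58] 84.75
```

View pics/s11.png

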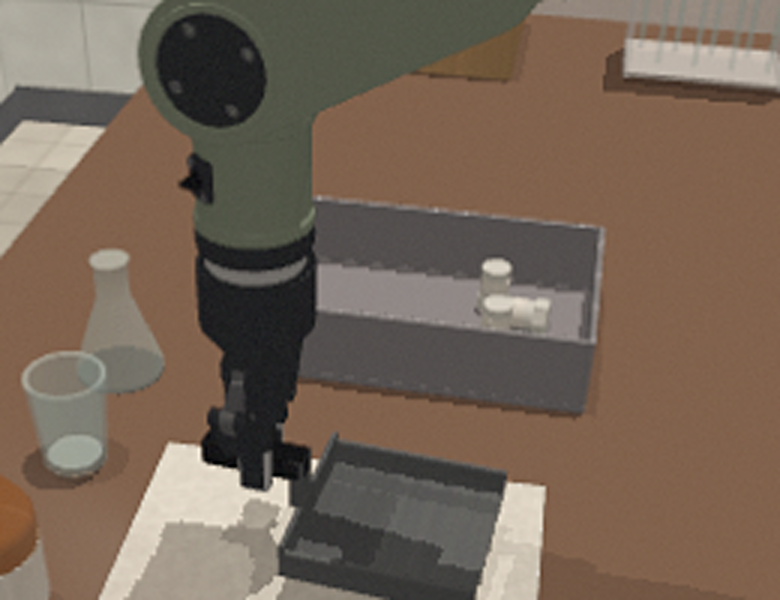

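View pics/t11.png

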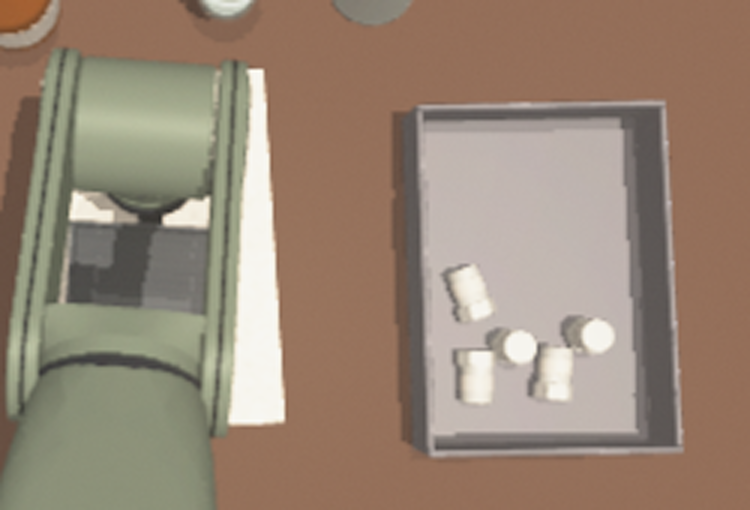

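```bash
python3 - <<'E'
from h import *
p,R=toolpose([*SC,9],[0,0,0],SY,0,-1);ctrl.move_l(p,vel=40)
p,R=toolpose([*SC,2],[0,0,0],SY,0,-1)
print(ctrl.move_l(p,vel=10,threshold=2),sensors.read_state()["eef_pos"],sensors.read_state()["force"])
snap("side","s12",(240,190,380,290),5)
E
```

```text
True [587.80993172  27.48225016  56.1416823 ] [-0.58074494  0.50706318  4.32768549]
```

View pics/s12.png

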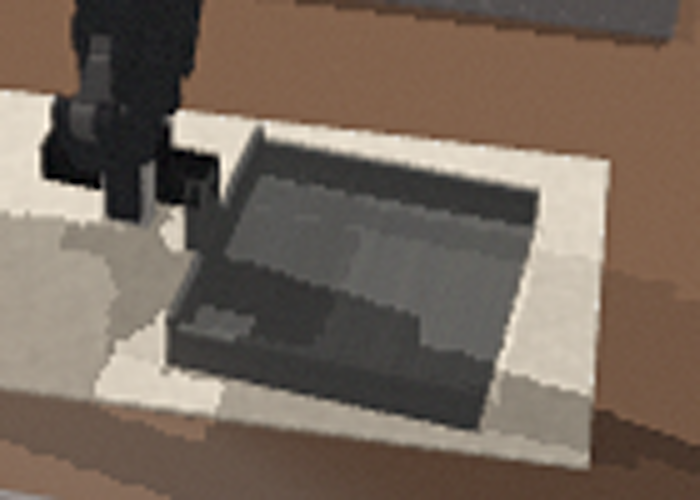

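```bash
python3 - <<'E'
from h import *
ctrl.gripper_to(30,30);ctrl.gripper_to(46)
s=sensors.read_state();p=s["eef_pos"];print(s["force"])
ctrl.move_l([p[0],p[1],p[2]+20],vel=40);ctrl.move_l([p[0],p[1],200],vel=120)
ctrl.move_ptp([330,-100,330],down(90))
print(sensors.read_state()["t"])
snap("side","s13");snap("top","t13")
E
```

```text
[-0.0782837  -0.23335226  0.46223284]
91.7083
```

View pics/s13.png

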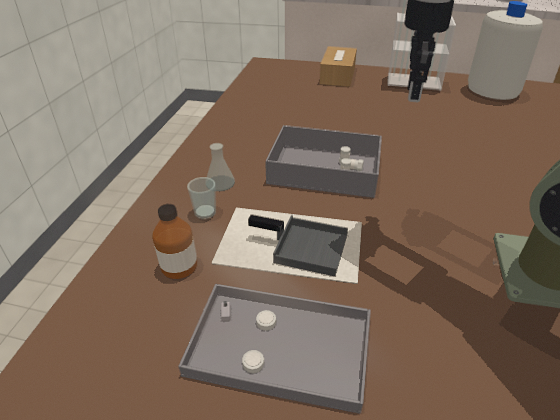

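View pics/t13.png

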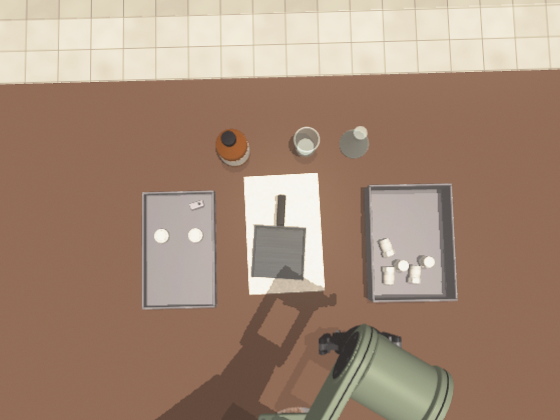

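The scoop lies flat on the board (top px 280,250). All five vials are in the tub (around px 388–428, 248–276), the caps and clip are in the tray, and the glassware has not moved. I'm handing the job in.

```bash
python3 - <<'E'
from plant import ctrl
print(ctrl.finish_job())
E
```

```text
the job is handed in; nothing more can be done
None
```

I moved all five vials from the tray onto the scoop and carried them level to the tub. I tipped them in there at up to 68° and laid the scoop back flat on its board. I handed the job in at about 92 s of the 210 s allowed.

- **Knocked vial:** one vial was knocked over against a cap near the tray wall. I nudged it clear with closed fingers, set it down in the open and gripped it again. It rode on the scoop lying down, while the other four stood. The nudge and the knock left one cap a millimetre or two from where it started.
- **Last checks:**
  - The final top and side pictures show all five vials in the tub and the scoop empty on its board. The two caps and the clip are still in the tray, and the bottle, flask and beaker are where they started.
  - The gripper's height on laying the scoop down (56.1 mm) matched its height when I gripped it (56.2 mm).
  - The scoop looked level to within about 1° just after lifting; I did not measure its tilt during the carry.
- **Disagreements:** the two cameras differed by about 3 mm in y when I located the vials, so I used their average. No check failed.

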